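# Prove a frame corner with the assembly square

## Task

A corner of a timber frame is screwed to the sloping board. Pick up the assembly square, lay it flat on the sloping board inside that corner, and press it firmly into the corner so that it bears on the inside faces of both timbers at once, with no gap along either leg. Hold the pressure for about a second, then let go and leave the square lying there flush; do not disturb the screwdriver, the wood offcut or the glue bottle.

Things in the scene. Friction and masses are not known exactly. Their poses are not given: they have to be found in the camera images.
- square: Assembly square, 0.35 kg, sizes in mm, lying flat on the table. Aluminium legs 140 long (outer edge), 35 wide, 12 thick meet at 90 degrees; a diagonal brace joins them and carries a wooden grip. Origin: on the underside below the grip's middle, z up. Legs run along +x and +y, outer edges at x = -65 and y = -65, ends at +75. Finally its axes match rail and its origin is at (65, 65, 0) there.
- grip (a point): Where to pinch: middle of the wooden grip, 36 above the underside, above the square's origin; axes as square. The grip is an upright block 18 thick and 70 long on the 18 wide brace (12 thick), its top 55 above the underside. Its long side runs along the diagonal (-1, 1); pinch it across, along (1, 1), the direction that points away from the heel.
- heel (a point): The square's outer corner on its underside, at (-65, -65, 0) mm in the square's frame; axes as square.
- toe_x (a point): End of the outer edge of the leg along x, on the underside, at (75, -65, 0) mm in the square's frame.
- toe_y (a point): End of the outer edge of the leg along y, on the underside, at (-65, 75, 0) mm in the square's frame.
- rail: Lower timber of the frame corner, fixed, 38 by 38, 240 long, across the low end of the board. Origin: the inside corner of rail and stile, on the board's surface. z is the board's normal (25 degrees from vertical), x points up the slope along the stile, y level along the rail. Inside face: plane x = 0, y from 0 to 202; it rises 38 above the board. Bare board inside the corner: x to 220, y to 220.
- stile: Second timber of the frame corner, fixed, 38 by 38, 205 long, running straight up the slope. Same origin and axes as rail. Its inside face is the plane y = 0, x from 0 to 205; it rises 38 above the board. Both timbers are rigid: a firm press is 12 to 20 N into each face (friction on the board and the other face takes up part of it).
- easel: Fixed plywood board 270 (up the slope) by 280 (across), 18 thick, on wooden feet, sloping at 25 degrees: it rises along its own +x. Origin: on the table below the board's centre; the board's top surface at its centre is 80 above the table; z is vertical. Rail and stile are fixed to it. The wood is planed smooth (friction about 0.35); bear only lightly on the board.
- screwdriver: Bystander: screwdriver lying on the table along its x axis, 200 long; origin under its middle.
- offcut: Bystander: timber offcut 60 by 90 by 38; origin at the centre of its underside.
- glue: Bystander: upright glue bottle, 56 in diameter, 150 tall; origin at the centre of its underside.
There are look-alikes about, which are no part of the job. There is more than one size of the square; the job needs the smallest.

How it is judged:
By the outcome, as a careful person would: the job done as asked, in the order asked, and still so for the second after the job is handed in, with the robot touching nothing.
It also fails if it takes over 64 s, if anything falls off the work surface, if the arm or the gripper's body presses on something with over 40 N, if the wrist force passes 120 N, or if a joint passes its speed limit or range.

## Robot

A 6-joint arm with a two-finger parallel gripper is mounted at the origin on the work surface. World frame = base frame: x ahead of the robot, y to its left, z up, the work surface at z = 0. Lengths are in m, angles in rad, forces in N, time in s.
With the tool pointing down it reaches from about 0.3 to 0.825 m from the base axis. Payload 5.4 kg.
Tool frame: the origin (TCP) lies midway between the tips of the shut fingers; the grasp point (between the pads) lies 19 mm behind it; z points along the fingers, x is the direction in which the jaws open and shut, and the axes are right-handed (so a half turn about z gives the same grasp; the last joint's range is limited). The gripper opens to 92 mm and grips with 3 to 60 N. Pads are 20 mm wide; open, the fingers measure 128 mm over their backs; the gripper's body (75 mm by 189 mm) begins 69 mm behind the grasp point.
Start: joints at [-1.39, 0.158, 1.597, -0, 1.386, -0.21], TCP at [0.219, -0.532, 0.215] pointing down, gripper open.
Joint ranges: [-2.91, 2.91], [-0.94, 2.29], [0.18, 2.7], [-1.29, 4.43], [0.17, 2.64], [-3, 3]. Speed limits (rad/s): [2.57, 2.57, 3.14, 3.14, 3.14, 3.14].

## Interface

Orientations are given as a rotation vector (axis times angle).
In Python, from rig import ctrl, grab_frame, regions_of, pinpoint gives the robot as it stands.
- The arm moves only by the tool step_arm, never from a script. Its argument "moves" is a list of rows, each a list of 5 numbers: the shift along the tool's x, y, z in mm, then the turn about the tool's z in rad, then the gripper's target within -1 to 1 (fully open at 1, half-way at 0, shut at -1). A call has 1 to 20 rows; each row is the pose to reach, as a shift and turn from the pose measured when the call began, along the tool's axes at that moment; what a row does not reach only later rows make up. A row lasts 1/8 s, in which the tool goes at most 62.5 mm and 10.7 degrees, less where a joint would pass 70% of its speed; a pose out of reach is approached as far as the arm can. A call with a gripper value outside its range is refused whole. The fingers move at their own pace and stop on an object; "force" is the grip in N (left out, the last holds). Time passes only in rows, so rows that repeat a pose let the fingers close. It gives the time, the measured TCP pose, the force and the opening at its end, in the units of the state.
- ctrl.sense(): the state, without advancing time (a new reading comes with each control period).
- grab_frame(name): name is "side" or "top"; returns a dict with "img" (400x640x3 uint8, red, green, blue), "depth" (400x640 float32, m along the optical axis (not along the pixel's ray), 0 where there is no reading), "fx", "fy", "cx", "cy" (pixels), "R" (3x3) and "t" (3): a world point X has camera coordinates R X + t. Camera axes: x right, y down, z forward; pixel columns grow to the right and rows downward; lengths in m; the calibration is good to about 2 mm. A picture is of the moment at which its call begins.
- ctrl.close_job(): hands the job in, once; it reports no verdict.
Trained networks look in a picture, given as the dict that the camera call returned (one of the last four; its "shot" number tells which), for a name from the list of things; names that differ only in an ending like _2 or _b are one class to them, and where a whole thing is asked for, a point or a joint stands for the part that bears it (a point fixed in the world has none). Each returns a list of dicts, best first, with "conf" (0 to 1); they miss things now and then, are a little off and sometimes report something else, mostly with a low value. They report only what shows in the picture. A call takes as long as a camera call. They do not tell look-alikes from the thing itself.
- regions_of(target, picture): "pixels" (400x640 bool, what is visible of it) and "rect" ([left, top, right, bottom] in pixels, round what is visible of it).
- pinpoint(target, picture): "centre" ([column, row] in pixels: a listed point, or the origin of a listed thing).
The state is a dict: "clock": time; "joint_positions": joint angles; "dq": joint speeds; "tau": joint torques, N m; "position": TCP position; "tcp_rot": TCP orientation; "contact_force": force on the tool from outside, world axes, zero at the start; "moment": the same for the moment, N m; "opening": opening from 0.0 (shut) to 1.0 (fully open).
Only numpy, scipy, OpenCV 4.12 (cv2) and the standard library are available. Lean on these libraries where they do the work, as an engineer would, in place of code of your own. Each camera call takes 0.05 s, during which the arm holds its last target.

## Working session

There is one attempt and no reset: what is moved stays moved. The work goes in short steps, Python scripts to look and compute and a tool call to move; the robot and the scene stay as the last step left them, time stands still between calls to the robot, and variables do not carry over. Pictures are saved under pics/ and viewed, and the job is handed in when it is done.

Besides the shell and the picture viewer there is one more tool, called after ">>>" as a command line: name --pt "numbers of a row" for each row, then --argument value for the rest. step_arm: Moves the arm, as the interface text tells. Its arguments: {"type":"object","properties":{"moves":{"type":"array"},"force":{"type":"number"}},"required":["moves"]}

```bash
ls; mkdir -p pics; cat > h.py <<'E'
import numpy as np,cv2
from rig import ctrl,grab_frame,regions_of,pinpoint
from scipy.spatial.transform import Rotation as Ro
def save(p,n,box=None,sc=1):
    im=cv2.cvtColor(p["img"],cv2.COLOR_RGB2BGR)
    if box: im=im[box[1]:box[3],box[0]:box[2]]
    if sc!=1: im=cv2.resize(im,None,fx=sc,fy=sc,interpolation=cv2.INTER_CUBIC)
    cv2.imwrite("pics/"+n,im)
def bp(p,u,v,d=None):
    u=np.asarray(u,float);v=np.asarray(v,float)
    if d is None: d=p["depth"][v.round().astype(int),u.round().astype(int)]
    c=np.stack([(u-p["cx"])/p["fx"]*d,(v-p["cy"])/p["fy"]*d,d*np.ones_like(u)],-1)
    return (c-p["t"])@np.asarray(p["R"])
def proj(p,X):
    c=np.asarray(X)@np.asarray(p["R"]).T+p["t"]
    return np.stack([c[...,0]/c[...,2]*p["fx"]+p["cx"],c[...,1]/c[...,2]*p["fy"]+p["cy"]],-1)
E
python3 - <<'E'
from h import *
import pickle
for n in("side","top"):
    p=grab_frame(n);save(p,n+"1.png");pickle.dump(p,open(n+".pkl","wb"))
    print(n,p["fx"],np.round(p["R"],3).tolist(),p["t"])
    for t in("square","grip","rail","stile","easel","screwdriver","offcut","glue"):
        for r in regions_of(t,p): print(t,"reg",round(r["conf"],2),r["rect"])
        for r in pinpoint(t,p): print(t,"pt",round(r["conf"],2),r["centre"])
s=ctrl.sense();print(s)
E
```

```text
pics
side 510.5420506716974 [[0.797, -0.604, -0.016], [-0.311, -0.387, -0.868], [0.518, 0.697, -0.497]] [-0.45606192  0.1841607   1.12731978]
square reg 0.95 [252.4, 236.9, 344.3, 315.2]
square reg 0.82 [128.5, 177.8, 218.6, 227.4]
square reg 0.78 [338.2, 234.5, 370.1, 249.4]
square pt 0.86 [172.0, 206.2]
square pt 0.74 [377.7, 236.7]
square pt 0.57 [287.6, 274.3]
grip reg 0.68 [131.6, 181.3, 218.9, 228.5]
grip reg 0.59 [337.6, 234.8, 371.1, 250.7]
grip reg 0.57 [251.1, 238.0, 343.1, 315.0]
grip pt 0.82 [170.6, 192.2]
grip pt 0.66 [287.8, 260.5]
rail reg 0.97 [210.9, 146.4, 255.2, 186.6]
rail pt 0.62 [250.6, 176.2]
rail pt 0.45 [335.6, 237.7]
rail pt 0.28 [362.0, 179.8]
stile reg 0.68 [247.5, 126.1, 309.7, 178.1]
stile reg 0.33 [335.5, 237.6, 369.2, 248.3]
stile pt 0.78 [248.8, 177.2]
easel reg 0.69 [207.0, 112.0, 316.3, 201.0]
easel pt 0.76 [261.7, 172.4]
screwdriver reg 0.43 [257.6, 208.8, 276.9, 221.9]
offcut reg 0.42 [372.4, 167.0, 380.0, 181.3]
offcut pt 0.62 [361.0, 177.8]
glue reg 0.76 [427.9, 231.3, 457.3, 301.1]
glue pt 0.92 [439.8, 292.1]
top 517.9749071153246 [[-0.016, -1.
[... 1066 characters left out ...]
[444.4, 189.0]
{'clock': 1.7, 'joint_positions': array([-1.39006693e+00,  1.58382870e-01,  1.59701932e+00,  1.26093601e-05,
        1.38617535e+00, -2.10122314e-01]), 'dq': array([-1.28511292e-03,  1.44433254e-03, -6.42872004e-05, -1.46173501e-03,
        1.34108452e-03,  3.74993986e-04]), 'tau': array([-4.49949021e-04, -3.85571623e+01, -3.22357929e+01,  7.01502990e-02,
        3.07426695e-02, -1.83507694e-05]), 'position': array([ 0.21903077, -0.53163236,  0.21460109]), 'tcp_rot': array([ 2.61052167e+00, -1.74778921e+00,  3.05074975e-05]), 'contact_force': array([ 0.0050993 , -0.37751327,  0.92173308]), 'moment': array([-0.0026143 ,  0.00601168,  0.03188161]), 'opening': 1.0012171911344896}
```

View pics/side1.png

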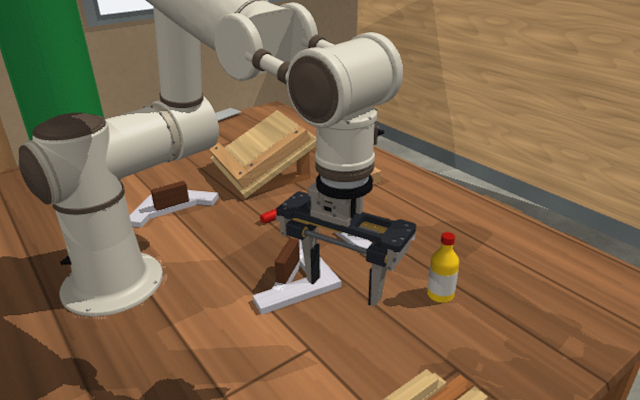

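View pics/top1.png

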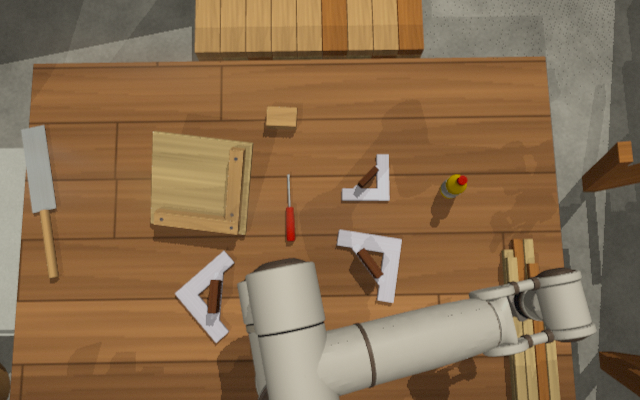

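```bash
python3 - <<'E'
from h import *
import pickle
p=pickle.load(open("top.pkl","rb"))
save(p,"crop_sq.png",(320,130,480,310),3.3)
save(p,"crop_ea.png",(130,120,270,250),4)
d=p["depth"]
# square-ish mask: bright low saturation above table
for nm,b in dict(A=(335,145,400,210),B=(325,220,410,310),C=(170,245,240,350)).items():
    hsv=cv2.cvtColor(p["img"],cv2.COLOR_RGB2HSV);m=np.zeros(d.shape,bool)
    m[b[1]:b[3],b[0]:b[2]]=((hsv[...,1]<60)&(hsv[...,2]>150))[b[1]:b[3],b[0]:b[2]]
    v,u=np.nonzero(m);X=bp(p,u,v)
    X=X[(X[:,2]>0)&(X[:,2]<.03)]
    r=cv2.minAreaRect((X[:,:2]*1000).astype(np.float32));print(nm,len(X),r,np.median(X[:,2]))
E
```

```text
A 882 ((574.3215942382812, -224.12942504882812), (140.57553100585938, 144.04168701171875), 89.03184509277344) 0.01273926696661912
B 1800 ((311.01025390625, -218.5491485595703), (185.47027587890625, 188.23060607910156), 80.44763946533203) 0.01676254847001605
C 1771 ((230.6381072998047, 207.77011108398438), (187.80491638183594, 188.5837860107422), 41.02324676513672) 0.016760045489786594
```

View pics/crop_sq.png

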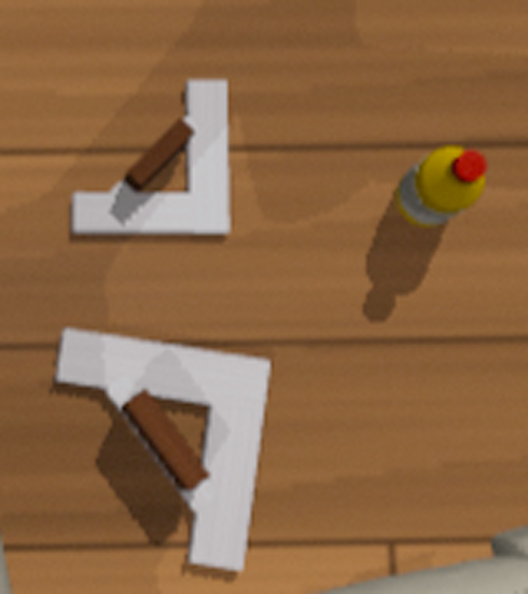

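View pics/crop_ea.png

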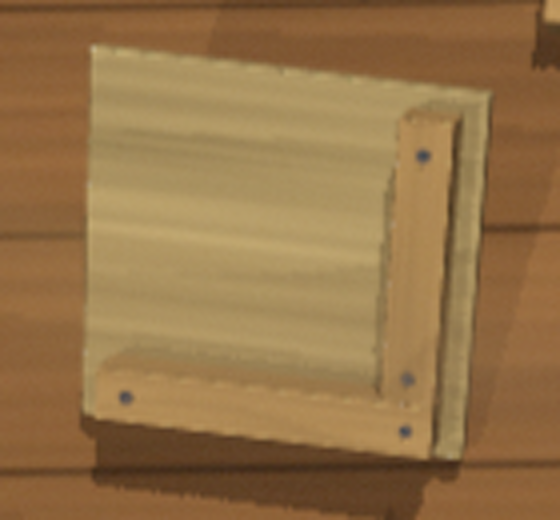

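```bash
cat > fit.py <<'E'
from h import *
import pickle
from scipy.optimize import least_squares
p=pickle.load(open("top.pkl","rb"))
# square
hsv=cv2.cvtColor(p["img"],cv2.COLOR_RGB2HSV)
b=(335,145,400,210);m=np.zeros(p["depth"].shape,bool)
m[b[1]:b[3],b[0]:b[2]]=((hsv[...,1]<60)&(hsv[...,2]>150))[b[1]:b[3],b[0]:b[2]]
v,u=np.nonzero(m);X=bp(p,u,v)
print("depth z leg",np.percentile(X[:,2],[5,50,95]))
# ray with z=0.012
def onz(u,v,z):
    a=bp(p,u,v,1.0);c=-np.asarray(p["R"]).T@p["t"];r=a-c
    return c+r*((z-c[2])/r[...,2])[...,None]
# outer edges: bottom row per column; right col per row
bot=np.array([(c,v[u==c].max()+.5) for c in range(u.min()+4,u.max()-3)])
rig=np.array([(u[v==r].max()+.5,r) for r in range(v.min()+4,v.max()-3)])
P=onz(bot[:,0],bot[:,1],.012);Q=onz(rig[:,0],rig[:,1],.012)
fy=np.polyfit(P[:,1],P[:,0],1);fx=np.polyfit(Q[:,0],Q[:,1],1)
print("yaw",-np.degrees(np.arctan(fy[0])),np.degrees(np.arctan(fx[0])),"res",np.std(P[:,0]-np.polyval(fy,P[:,1])),np.std(Q[:,1]-np.polyval(fx,Q[:,0])))
yaw=(-np.arctan(fy[0])+np.arctan(fx[0]))/2
A=np.array([[1,-fy[0]],[-fx[0],1]]);heel=np.linalg.solve(A,[fy[1],fx[1]])
c,s=np.cos(yaw),np.sin(yaw)
print("heel",heel,"origin",heel+np.array([c*.065-s*.065,s*.065+c*.065]))
# grip blob
g=np.zeros_like(m);g[b[1]:b[3],b[0]:b[2]]=True
v,u=np.nonzero(g&(p["depth"]>0));X=bp(p,u,v);X=X[(X[:,2]>.045)&(X[:,2]<.07)]
print("grip top",len(X),X.mean(0),np.median(X[:,2]),cv2.minAreaRect((X[:,:2]*1000).astype(np.float32)))
print("pinpt grip (369.1,178.8)->z.036",onz(np.array([369.1]),np.array([178.8]),.036))
# easel
v,u=np.mgrid[125:245,140:262];u=u.ravel();v=v.ravel();X=bp(p,u,v)
k=(u>160)&(u<215)&(v>145)&(v<200);B=X[k]
cen=np.median(B,0);
for _ in range(4):
    k2=np.abs((B-cen)@np.linalg.svd(B-cen,full_matrices=False)[2][2])<.004;B=B[k2];cen=B.mean(0)
n=np.linalg.svd(B-cen,full_matrices=False)[2][2];n*=np.sign(n[2])
print("n",n,"tilt",np.degrees(np.arccos(n[2])),"az",np.degrees(np.arctan2(-n[1],-n[0])),"res",np.std((B-cen)@n))
h=(X-cen)@n
xs=-n.copy();xs=np.array([0,0,1])-n[2]*n;xs/=np.linalg.norm(xs);ys=np.cross(n,xs)
S=(X-cen)@xs;T=(X-cen)@ys
tm=(h>.030)&(h<.045)
print("timber h",np.median(h[tm]))
np.savez("e.npz",h=h,S=S,T=T,u=u,v=v,cen=cen,n=n,xs=xs,ys=ys)
print("ext timber",S[tm].min(),S[tm].max(),T[tm].min(),T[tm].max())
bd=np.abs(h)<.004;print("board ext",np.percentile(S[bd],[1,99]),np.percentile(T[bd],[1,99]))
E
python3 fit.py
```

```text
depth z leg [0.00626806 0.01272868 0.01932929]
yaw -2.122275256017189 -1.3881302920000336 res 0.0008598141422218648 0.0007847284735726787
heel [ 0.50166203 -0.29228038] origin [ 0.56862244 -0.22930178]
grip top 160 [ 0.56712372 -0.2286617   0.05536143] 0.05572802367355441 ((566.8748168945312, -228.4822998046875), (18.58846664428711, 71.4248275756836), 43.667083740234375)
pinpt grip (369.1,178.8)->z.036 [[ 0.56241324 -0.23283036  0.036     ]]
n [-0.33156407  0.70155114  0.63078623] tilt 50.89184713429191 az -64.70384711876065 res 0.0019327609132462017
timber h 0.03736724765722561
ext timber -0.16925690805676552 0.03217353020348929 -0.15971690650988354 0.15763230470852202
board ext [-0.12945257  0.05646938] [-0.17706854  0.21807993]
```

```bash
cat > fit2.py <<'E'
from h import *
import pickle
from scipy.optimize import least_squares
p=pickle.load(open("top.pkl","rb"))
v,u=np.mgrid[125:245,140:262];u=u.ravel();v=v.ravel();ok=p["depth"][v,u]>0;u=u[ok];v=v[ok];X=bp(p,u,v)
k=(u>160)&(u<212)&(v>145)&(v<198);B=X[k]
r=least_squares(lambda a:B[:,2]-a[0]-a[1]*(B[:,0]-.5)-a[2]*(B[:,1]-.25),[.08,.4,0],loss="soft_l1",f_scale=.002)
a=r.x;n=np.array([-a[1],-a[2],1]);n/=np.linalg.norm(n)
print("a",a,"tilt",np.degrees(np.arccos(n[2])),"az",np.degrees(np.arctan2(-n[1],-n[0])),"mad",np.median(abs(r.fun)))
cen=np.array([.5,.25,a[0]])
xs=np.array([0,0,1])-n[2]*n;xs/=np.linalg.norm(xs);ys=np.cross(n,xs)
h=(X-cen)@n;S=(X-cen)@xs;T=(X-cen)@ys
tm=(h>.028)&(h<.048)&(S>-.2)&(S<.2)
print("timber h",np.median(h[tm]))
for s in np.arange(-.14,.14,.02):
    q=tm&(abs(S-s)<.01);print(round(s,2),q.sum(),np.round(np.percentile(T[q],[2,98]),4) if q.sum()>5 else "")
for s in np.arange(-.15,.15,.02):
    q=tm&(abs(T-s)<.01);print("T",round(s,2),q.sum(),np.round(np.percentile(S[q],[2,98]),4) if q.sum()>5 else "")
bd=np.abs(h)<.006;print("board ext",np.percentile(S[bd],[1,99]),np.percentile(T[bd],[1,99]))
# refine from image corners of outline projection
E
python3 fit2.py
```

```text
a [ 0.0612431   0.45771214 -0.06624741] tilt 24.819667376532554 az -8.235570119040558 mad 0.0023163649306978404
timber h 0.03744918091485505
-0.14 0 
-0.12 0 
-0.1 0 
-0.08 149 [-0.1063  0.1229]
-0.06 562 [-0.1104  0.1219]
-0.04 470 [-0.1099  0.1206]
-0.02 92 [-0.1127 -0.0754]
0.0 97 [-0.113 -0.076]
0.02 93 [-0.1128 -0.0749]
0.04 97 [-0.1131 -0.0762]
0.06 99 [-0.112  -0.0751]
0.08 102 [-0.1124 -0.0757]
0.1 99 [-0.112  -0.0747]
0.12 102 [-0.1123 -0.0758]
0.14 108 [-0.1119 -0.0753]
T -0.15 0 
T -0.13 0 
T -0.11 431 [-0.0697  0.1655]
T -0.09 607 [-0.0687  0.1658]
T -0.07 232 [-0.073   0.1626]
T -0.05 96 [-0.0748 -0.0364]
T -0.03 98 [-0.0749 -0.0366]
T -0.01 92 [-0.0744 -0.0369]
T 0.01 101 [-0.0749 -0.0367]
T 0.03 95 [-0.0734 -0.0369]
T 0.05 94 [-0.0755 -0.0369]
T 0.07 99 [-0.0746 -0.0373]
T 0.09 98 [-0.0746 -0.0377]
T 0.11 95 [-0.0744 -0.0376]
T 0.13 33 [-0.0742 -0.0376]
board ext [-0.14453832  0.18143069] [-0.12820455  0.15546037]
```

```bash
cat >> fit2.py <<'E'
O=cen+xs*-.0365+ys*-.075
RR=np.stack([xs,ys,n],1)
print("rail O",O,"yaw x",np.degrees(np.arctan2(xs[1],xs[0])))
q=pickle.load(open("side.pkl","rb"))
print("proj side",proj(q,O),"top",proj(p,O))
np.savez("rail.npz",O=O,R=RR)
def tri(pa,a,pb,b):
    L=[];r=[]
    for P,x in((pa,a),(pb,b)):
        c=-np.asarray(P["R"]).T@P["t"];d=bp(P,x[0],x[1],1.0)-c;d/=np.linalg.norm(d);M=np.eye(3)-np.outer(d,d);L.append(M);r.append(M@c)
    return np.linalg.solve(L[0]+L[1],r[0]+r[1])
print("tri O",tri(q,(249.7,176.7),p,(227.5,216.1)))
# side check of plane: depth from side camera
v,u=np.mgrid[115:200,205:300];u=u.ravel();v=v.ravel();ok=q["depth"][v,u]>0;Y=bp(q,u[ok],v[ok])-O
Z=Y@RR;b=(Z[:,0]>.03)&(Z[:,0]<.2)&(Z[:,1]>.02)&(Z[:,1]<.18);b&=abs(Z[:,2])<.02
print("side board h",b.sum(),np.median(Z[b,2]))
Q=RR
for nm,X in dict(origin=[.065,.065,0],pre=[.105,.085,0]).items(): print(nm,O+RR@np.array(X))
s=ctrl.sense();print(s["position"],s["tcp_rot"],np.round(Ro.from_rotvec(s["tcp_rot"]).as_matrix(),3))
E
python3 fit2.py | tail -12
```

```text
T 0.11 95 [-0.0744 -0.0376]
T 0.13 33 [-0.0742 -0.0376]
board ext [-0.14453832  0.18143069] [-0.12820455  0.15546037]
rail O [0.45646977 0.18051889 0.04592173] yaw x -8.235570119040558
proj side [247.79204913 176.2491327 ] top [227.40988193 216.29075151]
tri O [0.45938586 0.17962787 0.04354535]
side board h 1040 -0.001025707365691866
origin [0.52416836 0.23639777 0.07320637]
pre [0.56296417 0.25099102 0.08999692]
[ 0.21903077 -0.53163236  0.21460109] [ 2.61052167e+00 -1.74778921e+00  3.05074975e-05] [[ 0.381 -0.925  0.   ]
 [-0.925 -0.381 -0.   ]
 [ 0.    -0.    -1.   ]]
```

>>> step_arm --pt "-147 -437 0 -1.936 0.1" --pt "-147 -437 0 -1.936 0.1" --pt "-147 -437 0 -1.936 0.1" --pt "-147 -437 0 -1.936 0.1" --pt "-147 -437 0 -1.936 0.1" --pt "-147 -437 0 -1.936 0.1" --pt "-147 -437 0 -1.936 0.1" --pt "-147 -437 0 -1.936 0.1" --pt "-147 -437 0 -1.936 0.1" --pt "-147 -437 0 -1.936 0.1" --pt "-147 -437 0 -1.936 0.1" --pt "-147 -437 0 -1.936 0.1" --pt "-147 -437 0 -1.936 0.1" --pt "-147 -437 0 -1.936 0.1" --force 20

```text
clock: 3.45
position: [0.567, -0.2293, 0.2146]
tcp_rot: [-2.92, -1.158, 0.0]
contact_force: [-0.4, -0.3, -0.6]
opening: 0.549
```

>>> step_arm --pt "0 0 50 0 0.1" --pt "0 0 105 0 0.1" --pt "0 0 125 0 0.1" --pt "0 0 125 0 0.1"

```text
clock: 3.95
position: [0.5665, -0.229, 0.0888]
tcp_rot: [-2.919, -1.158, 0.002]
contact_force: [0.3, -0.4, 0.4]
opening: 0.551
```

```bash
python3 - <<'E'
from h import *
q=grab_frame("side");save(q,"s2.png",(260,130,480,290),3.5)
p=grab_frame("top");save(p,"t2.png",(300,100,480,240),4)
O=np.array([.5675,-.229,0])
for c in(q,p): print(proj(c,O+[0,0,.055]),[r["centre"] for r in pinpoint("grip",c)])
print(ctrl.sense()["position"])
E
```

```text
[373.38787251 219.86228775] [[377.8, 224.8], [291.3, 258.0], [170.6, 194.3]]
[368.41871    175.82105534] [[369.1, 261.2], [368.1, 174.3]]
[ 0.56874699 -0.23040026  0.09242164]
```

View pics/s2.png

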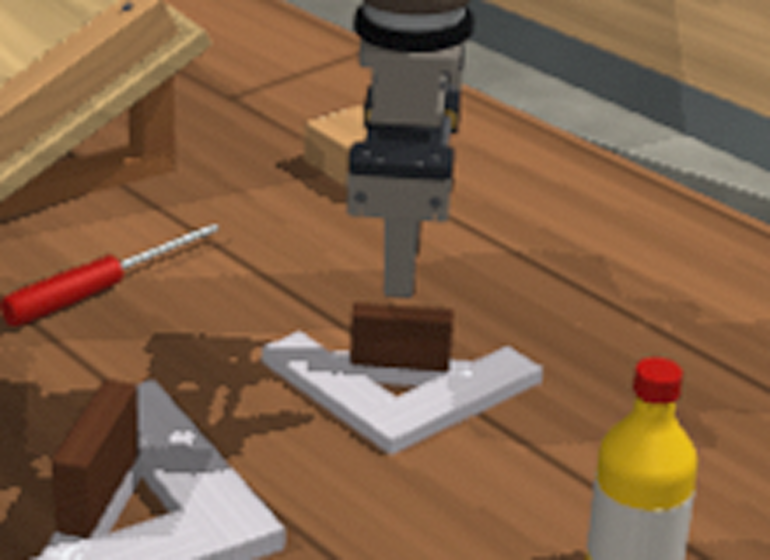

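The gripper stands over the smallest square: in the side crop the finger is at column 400 and the grip spans 350–452. Next I descend and grip.

>>> step_arm --pt "0 0 40 0 0.1" --pt "0 0 65 0 0.1" --pt "0 0 72 0 0.1" --pt "0 0 72 0 0.1" --pt "0 0 72 0 -1" --pt "0 0 72 0 -1" --pt "0 0 72 0 -1" --pt "0 0 72 0 -1" --pt "0 0 72 0 -1" --pt "0 0 72 0 -1" --force 25

```text
clock: 5.4
position: [0.5698, -0.2307, 0.0211]
tcp_rot: [2.916, 1.157, 0.006]
contact_force: [3.0, 1.9, 4.4]
opening: 0.196
```

```bash
python3 - <<'E'
from h import *
for i in range(3): 
    s=ctrl.sense();print(s["position"],s["contact_force"],s["opening"])
E
```

```text
[ 0.56975042 -0.23068608  0.02110939] [3.00117759 1.87322371 4.35937797] 0.19600837040310762
[ 0.56975042 -0.23068608  0.02110939] [3.00117759 1.87322371 4.35937797] 0.19600837040310762
[ 0.56975042 -0.23068608  0.02110939] [3.00117759 1.87322371 4.35937797] 0.19600837040310762
```

>>> step_arm --pt "0 0 -20 0 -1" --pt "0 0 -60 0 -1" --pt "0 0 -110 0 -1" --pt "0 0 -160 0 -1" --pt "20 -23 -205 0.02 -1" --pt "55 -62 -235 0.04 -1" --pt "95 -107 -240 0.065 -1" --pt "135 -152 -240 0.065 -1" --pt "175 -197 -240 0.065 -1" --pt "215 -242 -240 0.065 -1" --pt "255 -287 -240 0.065 -1" --pt "290 -327 -240 0.065 -1" --pt "312 -352 -240 0.065 -1" --pt "320 -361 -240 0.065 -1" --pt "320 -361 -240 0.065 -1" --pt "320 -361 -240 0.065 -1" --force 30

```text
clock: 7.4
position: [0.5541, 0.2508, 0.2595]
tcp_rot: [2.952, 1.059, 0.005]
contact_force: [1.3, -0.3, -4.0]
opening: 0.192
```

```bash
python3 - <<'E'
from h import *
q=grab_frame("side");save(q,"s3.png",(180,30,400,220),3.5)
p=grab_frame("top");save(p,"t3.png",(110,80,330,260),3.5)
s=ctrl.sense();print(s["position"],s["contact_force"],s["tcp_rot"],s["opening"])
E
```

```text
[0.55418451 0.25088233 0.25958525] [ 0.18331512  0.46275339 -3.68921715] [2.95242587 1.05871978 0.00595112] 0.1955060990304419
```

View pics/s3.png

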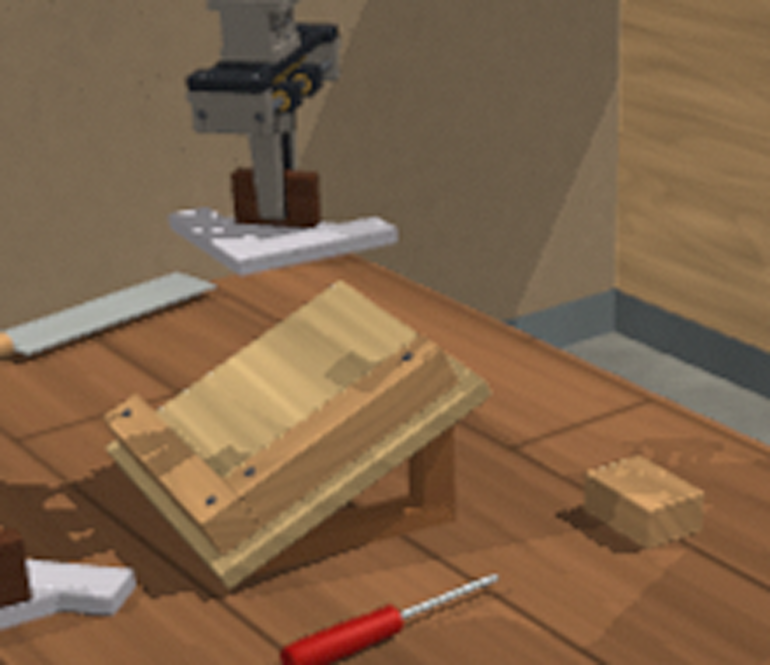

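View pics/t3.png

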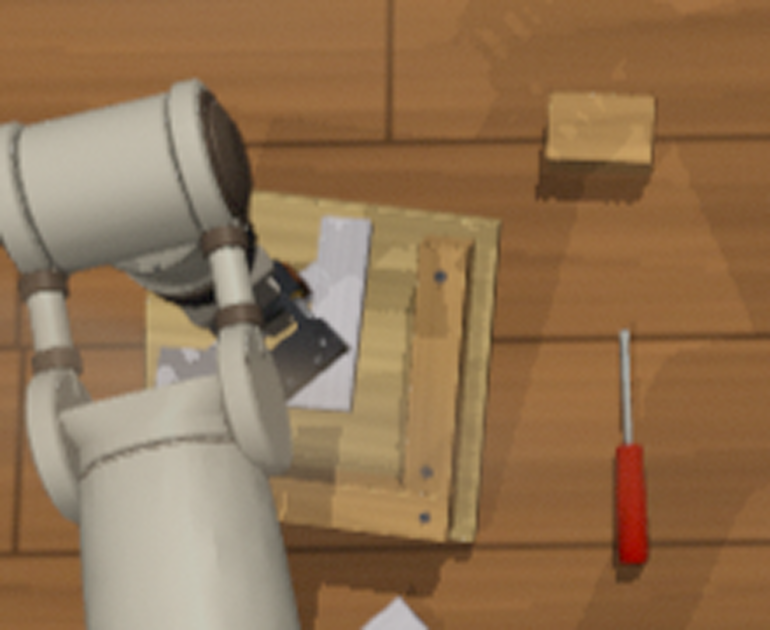

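The square hangs level at (300,230) in the side crop, above the board and aligned with it, and the bystanders are untouched. Lowering until the uphill toe nearly touches.

>>> step_arm --pt "0 0 40 0 -1" --pt "0 0 80 0 -1" --pt "0 0 104 0 -1" --pt "0 0 110 0 -1" --pt "0 0 110 0 -1" --force 30

```text
clock: 8.12
position: [0.5552, 0.2501, 0.1503]
tcp_rot: [2.953, 1.058, 0.007]
contact_force: [0.1, 0.5, -3.6]
opening: 0.193
```

>>> step_arm --pt "0 0 3 0 -1" --pt "0 0 6 0 -1" --pt "0 0 6 0 -1" --force 8

```text
clock: 8.5
position: [0.5552, 0.2501, 0.1444]
tcp_rot: [2.953, 1.058, 0.007]
contact_force: [0.9, -0.4, -4.7]
opening: 0.195
```

>>> step_arm --pt "0 0 3 0 -1" --pt "0 0 6 0 -1" --pt "0 0 6 0 -1" --force 4

```text
clock: 8.88
position: [0.5551, 0.2501, 0.138]
tcp_rot: [2.953, 1.058, 0.006]
contact_force: [-0.3, 1.0, -3.4]
opening: 0.194
```

>>> step_arm --pt "0 0 3 0 -1" --pt "0 0 6 0 -1" --pt "0 0 6 0 -1" --force 4

```text
clock: 9.25
position: [0.5549, 0.2499, 0.1315]
tcp_rot: [2.953, 1.058, 0.005]
contact_force: [-0.3, -0.7, -3.7]
opening: 0.197
```

```bash
python3 - <<'E'
from h import *
q=grab_frame("side");save(q,"s4.png",(190,60,340,210),4)
s=ctrl.sense();print(s["position"],s["contact_force"],s["moment"])
E
```

```text
[0.55500948 0.24994033 0.13170935] [-0.34799012  0.11887727 -3.73880937] [ 0.02050849 -0.17099541 -0.00586447]
```

View pics/s4.png

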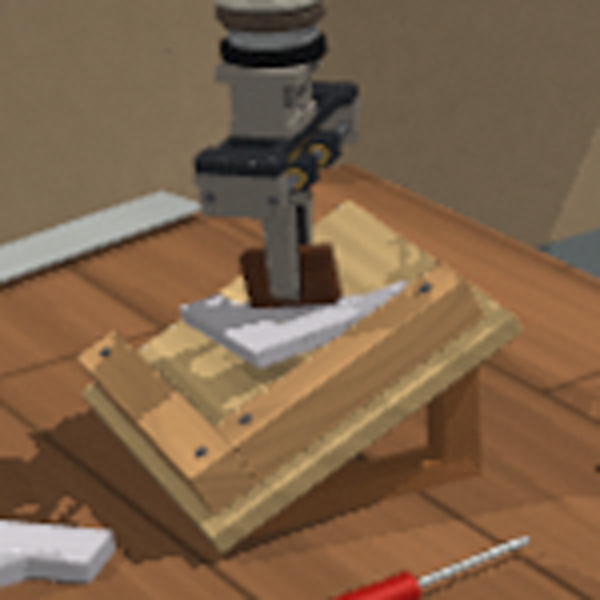

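The grip has begun to pivot between the pads at about (290,275), and the x toe rests on the board near (400,285). That's what I wanted, so I keep lowering with a light grip.

>>> step_arm --pt "0 0 3 0 -1" --pt "0 0 6 0 -1" --pt "0 0 6 0 -1" --force 3

```text
clock: 9.68
position: [0.5548, 0.2498, 0.1252]
tcp_rot: [2.953, 1.058, 0.004]
contact_force: [0.1, 0.2, -3.6]
opening: 0.193
```

>>> step_arm --pt "0 0 3 0 -1" --pt "0 0 6 0 -1" --pt "0 0 6 0 -1" --force 3

```text
clock: 10.05
position: [0.5546, 0.2497, 0.1192]
tcp_rot: [2.953, 1.058, 0.003]
contact_force: [-1.7, 0.1, -0.3]
opening: 0.205
```

```bash
python3 - <<'E'
from h import *
q=grab_frame("side");save(q,"s5.png",(190,60,340,210),4)
s=ctrl.sense();print(s["position"],s["contact_force"],s["moment"])
E
```

```text
[0.55465886 0.2498111  0.11928   ] [-1.41053542 -0.42425619 -1.13864012] [-0.0459897   0.17693296  0.00987475]
```

View pics/s5.png

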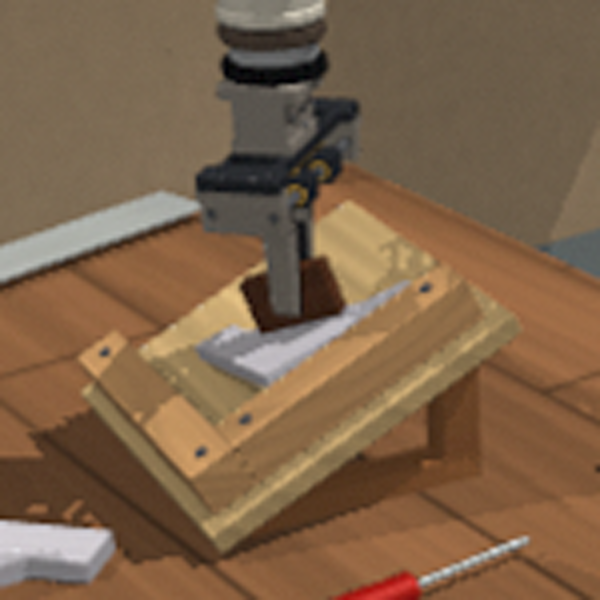

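>>> step_arm --pt "0 0 3 0 -1" --pt "0 0 6 0 -1" --pt "0 0 6 0 -1" --force 3

```text
clock: 10.48
position: [0.5547, 0.2498, 0.113]
tcp_rot: [2.953, 1.058, 0.004]
contact_force: [-2.5, -0.9, -0.2]
opening: 0.267
```

>>> step_arm --pt "0 0 0 0 -0.4" --pt "0 0 0 0 -0.4" --pt "0 0 0 0 -0.4" --force 3

```text
clock: 10.85
position: [0.555, 0.2498, 0.1131]
tcp_rot: [2.953, 1.058, 0.005]
contact_force: [-0.2, -0.3, -0.4]
opening: 0.297
```

```bash
python3 - <<'E'
from h import *
q=grab_frame("side");save(q,"s6.png",(190,60,340,210),4)
s=ctrl.sense();print(s["position"],s["contact_force"],s["moment"])
E
```

```text
[0.55497999 0.24981791 0.11313047] [-0.44535748 -0.07590716 -1.04142229] [-0.02934078 -0.03547242 -0.03890261]
```

View pics/s6.png

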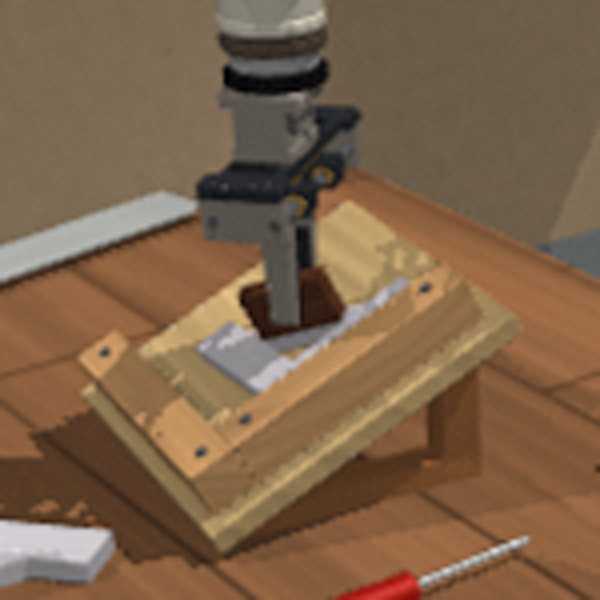

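The square now lies flat on the board, loosely straddled, with the grip at (290,300). I move it down the slope and toward the corner.

>>> step_arm --pt "0 0 3 0 -0.4" --pt "0 0 6 0 -0.4" --pt "-4 -3 8 0 -0.4" --pt "-8 -6 10.5 0 -0.4" --pt "-12 -8.5 12.5 0 -0.4" --pt "-16 -11 15 0 -0.4" --pt "-20 -14 17 0 -0.4" --pt "-23.5 -16.5 19 0 -0.4" --pt "-23.5 -16.5 19 0 -0.4" --force 40

```text
clock: 12.02
position: [0.5262, 0.2479, 0.0945]
tcp_rot: [2.953, 1.058, 0.006]
contact_force: [-2.5, 0.6, 6.1]
opening: 0.299
```

```bash
python3 - <<'E'
from h import *
q=grab_frame("side");save(q,"s7.png",(190,60,340,210),4)
p=grab_frame("top");save(p,"t7.png",(130,120,270,250),4)
s=ctrl.sense();print(s["position"],s["contact_force"],s["moment"])
r=np.load("rail.npz");print((s["position"]-r["O"])@r["R"])
E
```

```text
[0.52614926 0.24791482 0.09446063] [-1.72458866  0.64609447  5.191602  ] [0.24770544 0.14069882 0.038323  ]
[0.0742038  0.07668203 0.01916065]
```

View pics/s7.png

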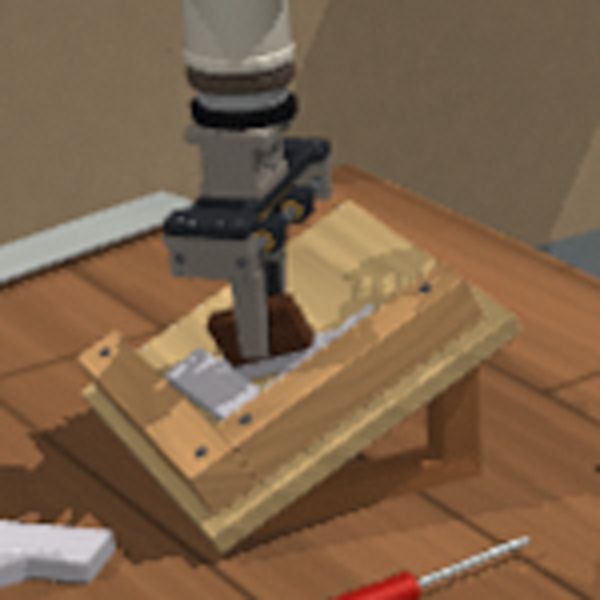

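View pics/t7.png

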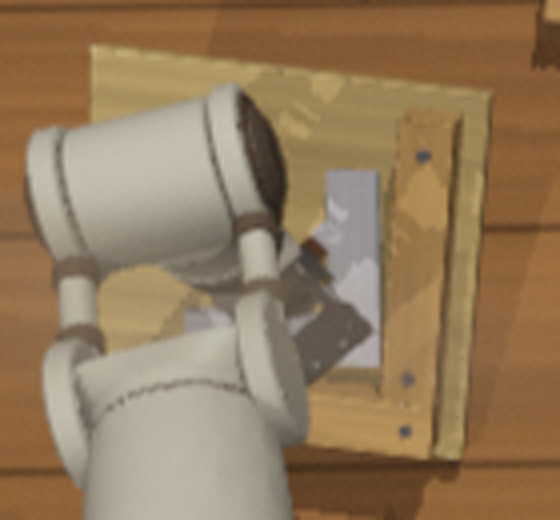

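>>> step_arm --pt "0 0 0 0 -0.1" --pt "0 0 0 0 -0.1" --pt "0 0 0 0 -0.1" --pt "0 0 0 0 -0.1" --force 40

```text
clock: 12.62
position: [0.5258, 0.2477, 0.094]
tcp_rot: [2.953, 1.058, 0.004]
contact_force: [0.2, -1.3, -1.2]
opening: 0.45
```

```bash
python3 - <<'E'
from h import *
q=grab_frame("side");save(q,"s8.png",(190,60,340,210),4)
p=grab_frame("top");save(p,"t8.png",(130,120,270,250),4)
s=ctrl.sense();print(s["position"],s["contact_force"],s["moment"])
r=np.load("rail.npz");print((s["position"]-r["O"])@r["R"])
E
```

```text
[0.52573494 0.24775028 0.0940439 ] [-1.09137997 -0.21509224 -0.69802205] [-0.1136244  -0.03943334  0.02774036]
[0.07367809 0.07645984 0.01894463]
```

View pics/s8.png

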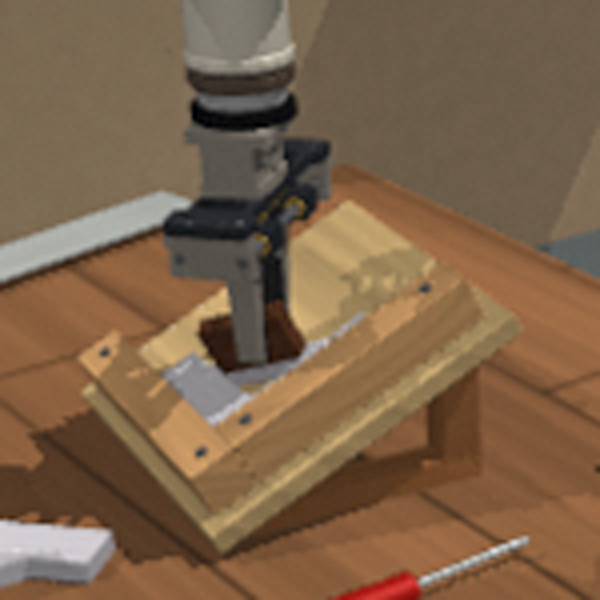

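View pics/t8.png

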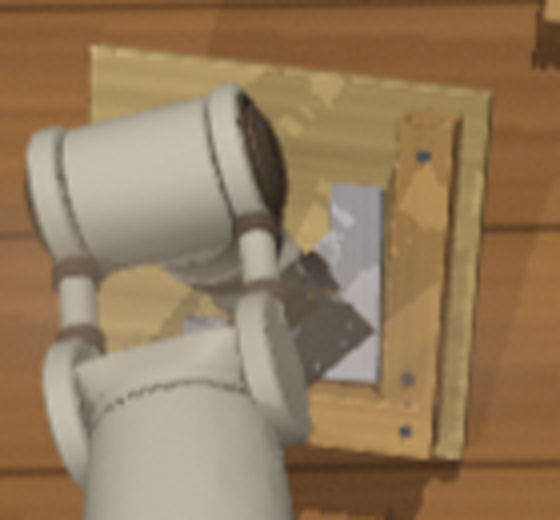

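>>> step_arm --pt "0 0 -2 0 -0.1" --pt "-3 0 -1 0 -0.1" --pt "-6 0 0 0 -0.1" --pt "-9 0 1 0 -0.1" --pt "-9 0 1 0 -0.1" --force 60

```text
clock: 13.35
position: [0.5186, 0.2418, 0.0929]
tcp_rot: [2.953, 1.058, 0.003]
contact_force: [-0.5, -0.2, -0.3]
opening: 0.45
```

>>> step_arm --pt "-2 0 0.6 0 -0.1" --pt "-4 0 1.2 0 -0.1" --pt "-4 0 1.2 0 -0.1"

```text
clock: 13.72
position: [0.5153, 0.2392, 0.0916]
tcp_rot: [2.953, 1.058, 0.003]
contact_force: [-0.5, 0.4, -0.2]
opening: 0.454
```

>>> step_arm --pt "-2 0 0.6 0 -0.1" --pt "-4 0 1.2 0 -0.1" --pt "-4 0 1.2 0 -0.1"

```text
clock: 14.1
position: [0.5129, 0.2369, 0.0908]
tcp_rot: [2.953, 1.058, 0.006]
contact_force: [2.6, 1.9, -0.2]
opening: 0.45
```

>>> step_arm --pt "-2 0 0.6 0 -0.1" --pt "-4 0 1.2 0 -0.1" --pt "-4 0 1.2 0 -0.1"

```text
clock: 14.48
position: [0.5122, 0.2348, 0.091]
tcp_rot: [2.953, 1.057, 0.015]
contact_force: [6.5, 2.0, 0.7]
opening: 0.451
```

```bash
cat > look.py <<'E'
from h import *
import sys
n=sys.argv[1]
q=grab_frame("side");save(q,"s%s.png"%n,(200,100,320,200),6)
p=grab_frame("top");save(p,"t%s.png"%n,(150,130,250,240),5)
s=ctrl.sense();print(s["clock"],s["position"],s["contact_force"],s["moment"])
r=np.load("rail.npz");print((s["position"]-r["O"])@r["R"],"Frail",s["contact_force"]@r["R"])
E
python3 look.py 9
```

```text
14.575 [0.512229   0.23473295 0.09102092] [6.54427818 2.51373714 0.47732265] [ 0.37818235 -1.3320395   0.0139752 ]
[0.06196954 0.06164211 0.021029  ] Frail [ 5.75209697  3.42523871 -2.1343403 ]
```

View pics/s9.png

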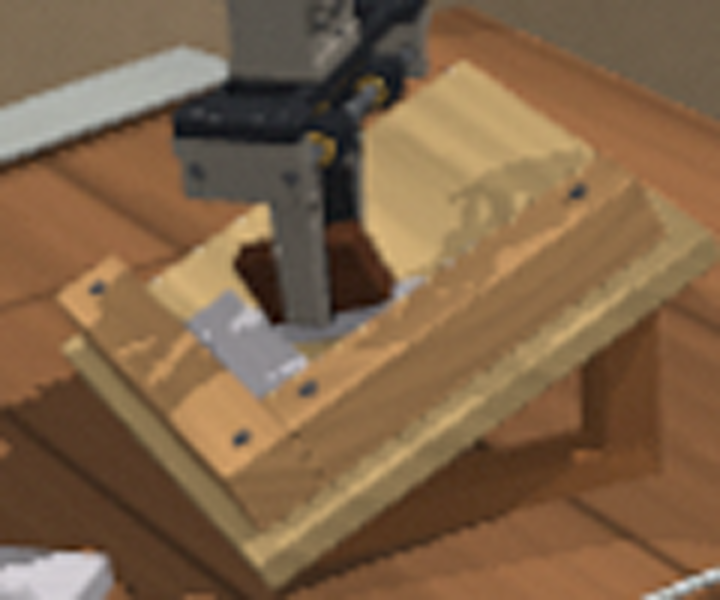

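View pics/t9.png

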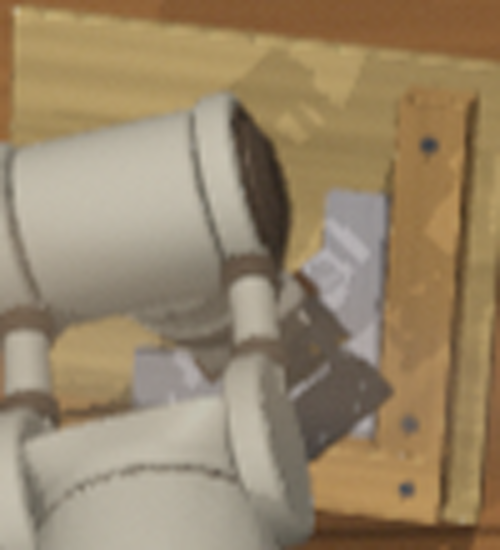

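>>> step_arm --pt "-3 1 0.6 0 -0.1" --pt "-4.5 2 1 0 -0.1" --pt "-6 2.5 1.4 0 -0.1" --pt "-6 2.5 1.4 0 -0.1"

```text
clock: 15.08
position: [0.5114, 0.2293, 0.091]
tcp_rot: [2.952, 1.056, 0.024]
contact_force: [6.6, 1.8, 1.1]
opening: 0.449
```

```bash
python3 look.py 10
```

```text
15.175 [0.51143063 0.22923511 0.09096219] [7.1589705  1.62352323 1.04059098] [ 0.39831591 -1.39797327 -0.05386644]
[0.06194251 0.05608661 0.0209768 ] Frail [ 6.65643726  2.63225573 -1.93199084]
```

View pics/t10.png

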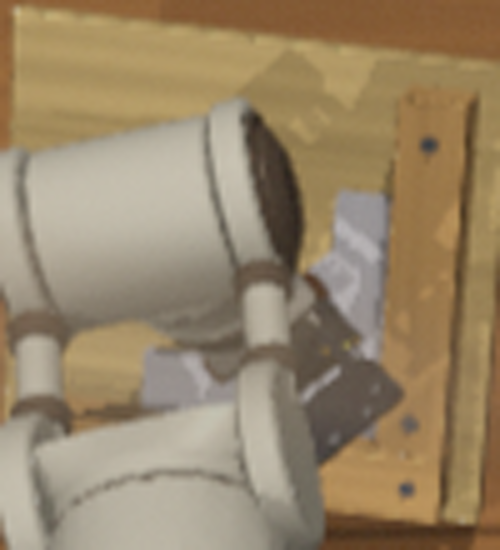

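View pics/s10.png

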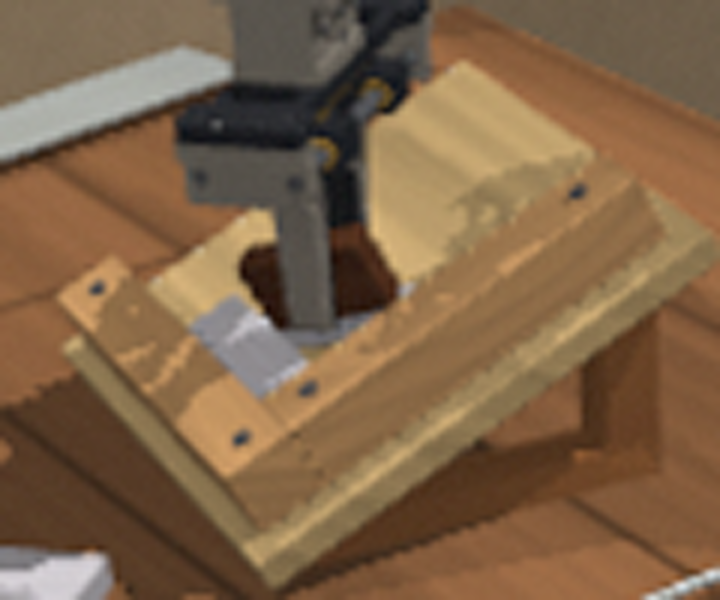

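>>> step_arm --pt "-3 1.5 0.6 0 -0.1" --pt "-5 3 0.8 0 -0.1" --pt "-7 4 1.2 0 -0.1" --pt "-8 4.5 1.2 0 -0.1" --pt "-8 4.5 1.2 0 -0.1"

```text
clock: 15.8
position: [0.5111, 0.2272, 0.0922]
tcp_rot: [-2.955, -1.056, -0.044]
contact_force: [7.6, 23.5, -0.8]
opening: 0.449
```

```bash
python3 look.py 11
```

```text
15.9 [0.51111963 0.22716546 0.09216516] [ 8.16868013 24.00327472 -0.21002209] [ 4.45166331 -1.61284322  0.43197304]
[0.0624372  0.05399375 0.02207341] Frail [ 4.12882377 24.92585012 -2.14089982]
```

View pics/t11.png

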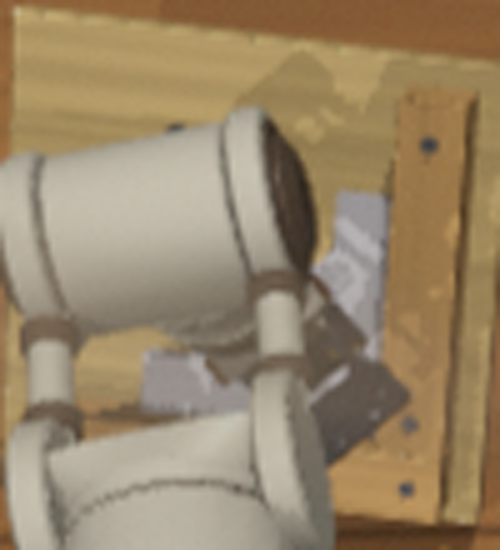

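View pics/s11.png

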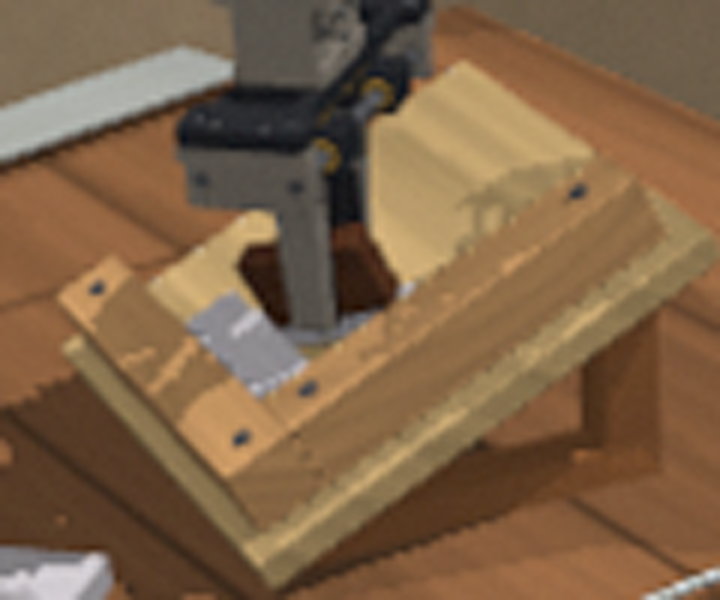

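>>> step_arm --pt "-6 0 2 0 -0.1" --pt "-7 -1 2.5 0 -0.1" --pt "-7 -1 2.5 0 -0.1"

```text
clock: 16.27
position: [0.5106, 0.2273, 0.0927]
tcp_rot: [-2.952, -1.054, -0.07]
contact_force: [14.0, 14.6, -2.2]
opening: 0.452
```

```bash
python3 - <<'E'
from h import *
s=ctrl.sense();r=np.load("rail.npz");print((s["position"]-r["O"])@r["R"],"Frail",s["contact_force"]@r["R"],s["moment"])
E
```

```text
[0.06221478 0.05409137 0.02278044] Frail [ 9.69910576 16.44791232 -6.95390928] [ 2.69970412 -2.69219804  0.11950737]
```

>>> step_arm --pt "-7 -1.5 4 0 -0.1" --pt "-8.5 -2.5 5.5 0 -0.1" --pt "-8.5 -2.5 5.5 0 -0.1"

```text
clock: 16.65
position: [0.5106, 0.2275, 0.0921]
tcp_rot: [-2.951, -1.051, -0.103]
contact_force: [15.9, 13.2, 3.2]
opening: 0.452
```

```bash
cat > f.py <<'E'
from h import *
s=ctrl.sense();r=np.load("rail.npz");print((s["position"]-r["O"])@r["R"],"Frail",s["contact_force"]@r["R"],s["moment"])
E
python3 f.py
```

```text
[0.06195371 0.05423633 0.02227324] Frail [13.9314432  15.39386384 -2.92364201] [ 2.32038704 -3.13189792  0.07813946]
```

>>> step_arm --pt "-8.5 -2.5 6 0 -0.1" --pt "-9.5 -3 7 0 -0.1" --pt "-9.5 -3 7 0 -0.1" --pt "-9.5 -3 7 0 -0.1" --pt "-9.5 -3 7 0 -0.1"

```text
clock: 17.27
position: [0.5108, 0.2276, 0.0914]
tcp_rot: [-2.949, -1.049, -0.139]
contact_force: [14.5, 11.1, 9.9]
opening: 0.454
```

```bash
python3 f.py; python3 look.py 12
```

```text
[0.0617692  0.05434197 0.02149146] Frail [15.78383102 13.08372342  3.63838208] [ 2.3405865  -3.018537    0.06714191]
17.375 [0.51079076 0.22752909 0.09133774] [14.39665917 11.18098902 10.14344331] [ 2.30913248 -3.04282921  0.06710634]
[0.06174719 0.05430653 0.0214809 ] Frail [15.73631779 13.12791105  3.89794907]
```

View pics/s12.png

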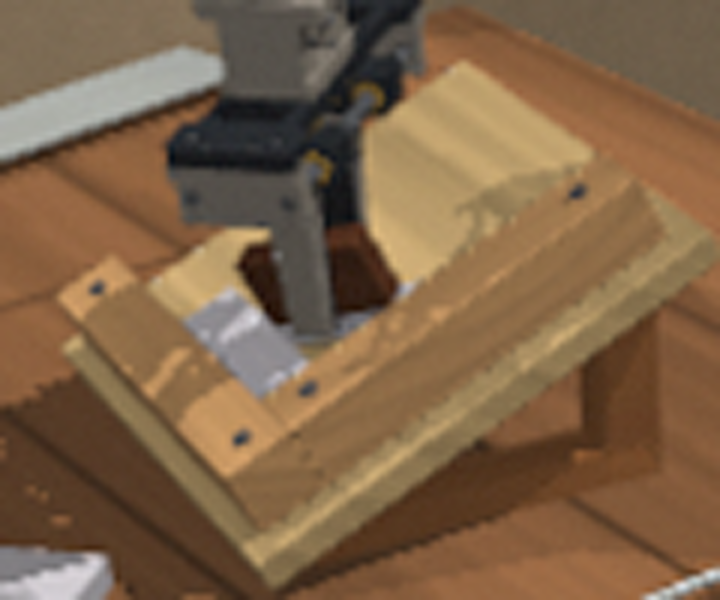

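View pics/t12.png

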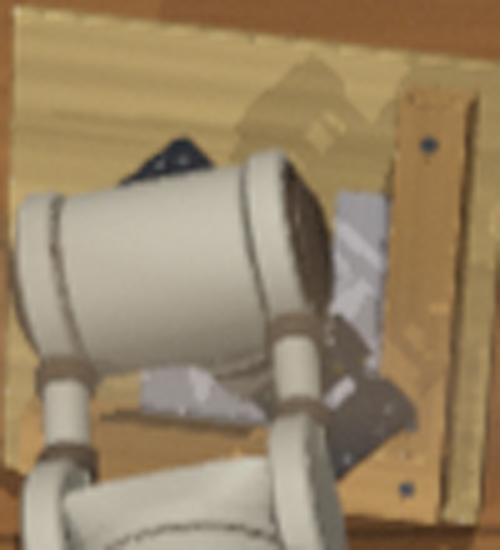

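>>> step_arm --pt "-10 -2.3 6.5 0 -0.1" --pt "-10.5 -2.2 6.5 0 -0.1" --pt "-10.5 -2.2 6.5 0 -0.1" --pt "-10.5 -2.2 6.5 0 -0.1" --pt "-10.5 -2.2 6.5 0 -0.1" --pt "-10.5 -2.2 6.5 0 -0.1" --pt "-10.5 -2.2 6.5 0 -0.1" --pt "-10.5 -2.2 6.5 0 -0.1" --pt "-10.5 -2.2 6.5 0 -0.1" --pt "-10.5 -2.2 6.5 0 -0.1" --pt "-10.5 -2.2 6.5 0 -0.1"

```text
clock: 18.75
position: [0.5109, 0.2275, 0.0908]
tcp_rot: [-2.946, -1.046, -0.177]
contact_force: [14.6, 15.7, 7.5]
opening: 0.455
```

```bash
python3 f.py; python3 - <<'E'
from h import *
s=ctrl.sense();print(np.round(Ro.from_rotvec(s["tcp_rot"]).as_matrix(),3))
E
```

```text
[0.06162099 0.05425861 0.02096914] Frail [14.26688341 17.6747665   1.71848912] [ 3.08683715 -3.15846215  0.26418225]
[[ 0.771  0.629  0.103]
 [ 0.628 -0.777  0.048]
 [ 0.11   0.028 -0.994]]
```

>>> step_arm --pt "0 0 0 0 -0.1" --pt "0 0 0 0 -0.1" --pt "0 0 0 0 0.45" --pt "0 0 0 0 0.45" --pt "0 0 0 0 0.45" --pt "0 0 0 0 0.45" --force 20

```text
clock: 19.5
position: [0.5104, 0.2273, 0.0904]
tcp_rot: [-2.946, -1.046, -0.175]
contact_force: [-0.4, -0.1, 1.3]
opening: 0.72
```

```bash
python3 f.py; python3 look.py 13
```

```text
[0.06103854 0.05399881 0.02072864] Frail [ 0.23725138 -0.11622935  1.31633477] [ 0.00676096 -0.06458378  0.04191948]
19.6 [0.51071096 0.22736101 0.09063437] [1.07149502 0.29737403 0.64598047] [-0.04569393 -0.10114192 -0.03545929]
[0.06140211 0.05412875 0.02086554] Frail [1.19499234 0.44779192 0.15905772]
```

View pics/s13.png

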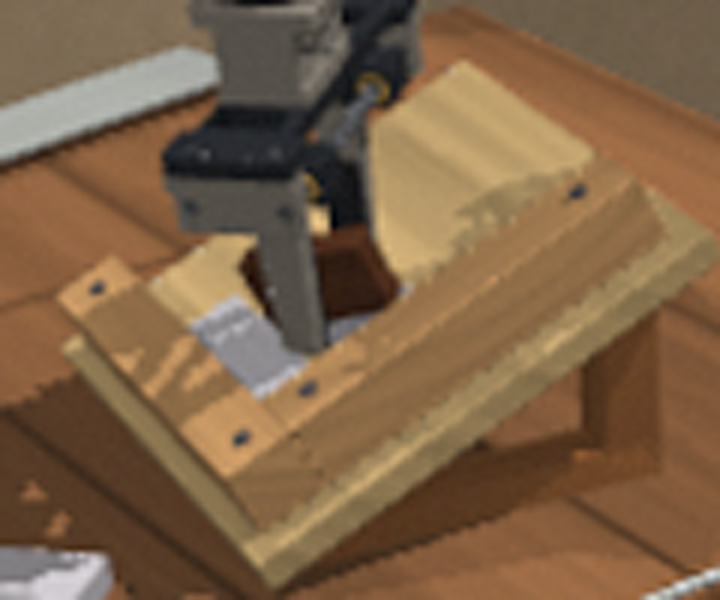

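>>> step_arm --pt "0 0 -8 0 0.45" --pt "0 0 -20 0 0.45" --pt "0 0 -40 0 0.45" --pt "0 0 -60 0 0.45" --pt "0 0 -90 0 0.45" --pt "0 0 -120 0 0.45" --pt "0 0 -140 0 0.45"

```text
clock: 20.48
position: [0.4969, 0.2208, 0.2327]
tcp_rot: [-2.946, -1.046, -0.181]
contact_force: [0.1, 0.2, 0.1]
opening: 0.722
```

>>> step_arm --pt "-40 36 -20 0 0.45" --pt "-80 72 -30 0 0.45" --pt "-120 108 -40 0 0.45" --pt "-160 144 -40 0 0.45" --pt "-200 180 -40 0 0.45" --pt "-200 180 -40 0 0.45"

```text
clock: 21.22
position: [0.4515, -0.0496, 0.256]
tcp_rot: [-2.951, -1.038, -0.182]
contact_force: [0.1, 0.5, -0.5]
opening: 0.728
```

```bash
python3 look.py 14; python3 - <<'E'
from h import *
q=grab_frame("side");save(q,"s15.png")
p=grab_frame("top");save(p,"t15.png",(120,80,400,290),2.8)
E
```

```text
21.325 [ 0.45199594 -0.04656314  0.25605315] [0.16007021 0.70324034 0.48752422] [-0.02152684 -0.05347716 -0.00988206]
[ 0.11371031 -0.2253811   0.17892682] Frail [0.25700176 0.71891717 0.41827924]
```

View pics/s14.png

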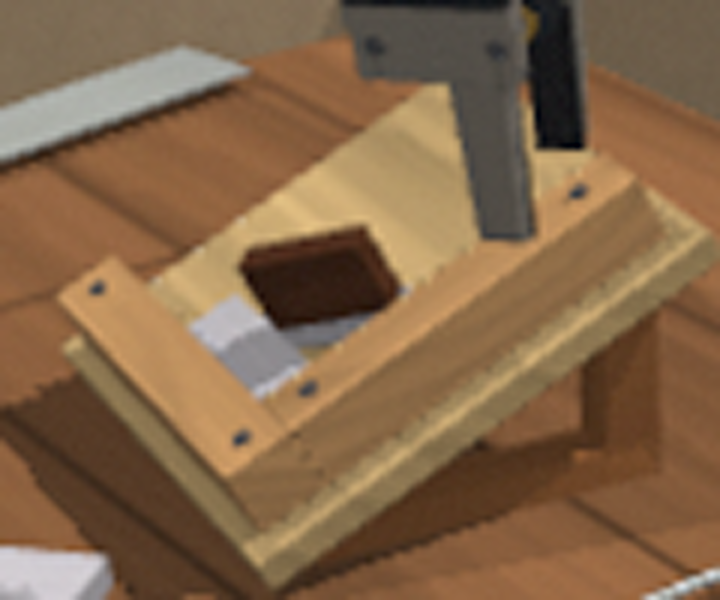

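View pics/t14.png

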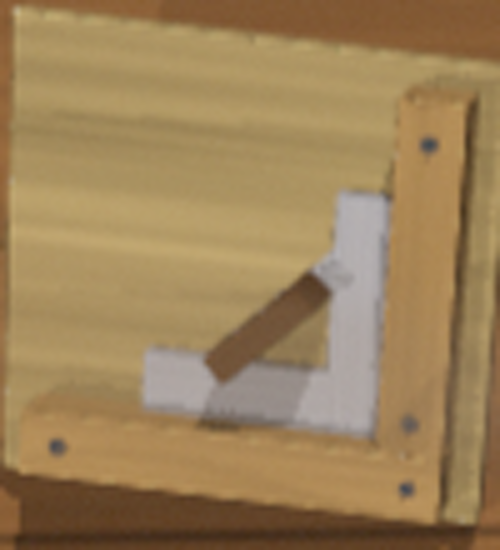

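View pics/t15.png

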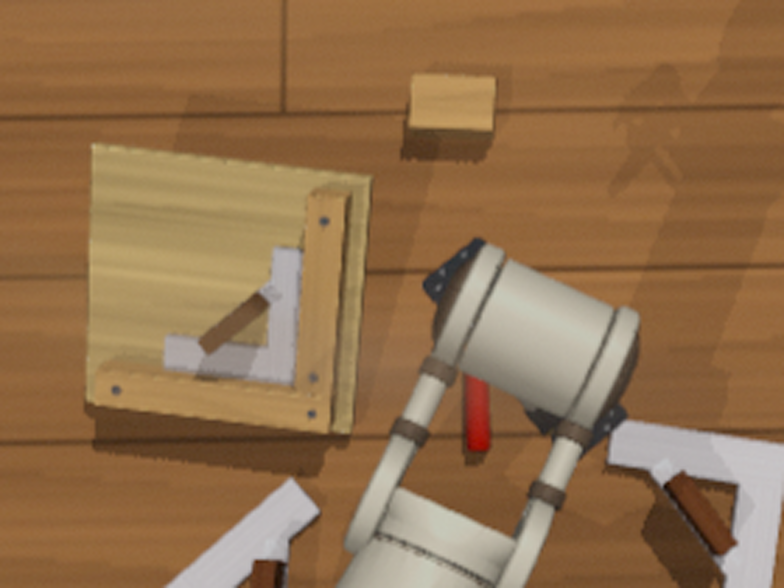

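```bash
python3 - <<'E'
from h import *
p=grab_frame("top");r=np.load("rail.npz");O,R=r["O"],r["R"]
hsv=cv2.cvtColor(p["img"],cv2.COLOR_RGB2HSV)
m=np.zeros((400,640),bool);m[160:222,172:232]=((hsv[...,1]<70)&(hsv[...,2]>110))[160:222,172:232]
v,u=np.nonzero(m);Z=(bp(p,u,v)-O)@R
A=np.c_[Z[:,0],Z[:,1],np.ones(len(Z))]
k=abs(Z[:,2]-.012)<.012;c=np.linalg.lstsq(A[k],Z[k,2],rcond=None)[0];print(len(Z),k.sum(),"plane slopes deg",np.degrees(c[:2]),"h at origin(65,65)",c@[.065,.065,1])
# outlines intersect plane z=.012
cam=-np.asarray(p["R"]).T@p["t"]
def onp(u,v,h):
    d=bp(p,u,v,1.0)-cam;n=R[:,2];t=((O-cam)@n+h)/(d@n);return (cam+d*t[:,None]-O)@R
bot=np.array([(c,v[u==c].max()+.5) for c in range(u.min()+2,u.max()-6)],float)
rig=np.array([(u[v==q].max()+.5,q) for q in range(v.min()+2,v.max()-6)],float)
P=onp(bot[:,0],bot[:,1],.012);Q=onp(rig[:,0],rig[:,1],.012)
f=np.polyfit(P[:,1],P[:,0],1);g=np.polyfit(Q[:,0],Q[:,1],1)
print("edge x-face: slope deg",np.degrees(f[0]),"mean x",P[:,0].mean(),"| y-face slope",np.degrees(g[0]),"mean y",Q[:,1].mean())
# rail top inner edges through same method: timber tops
v,u=np.mgrid[130:240,150:255];u=u.ravel();v=v.ravel();ok=p["depth"][v,u]>0;Z=(bp(p,u[ok],v[ok])-O)@R
t=abs(Z[:,2]-.038)<.006
for nm,a,b in(("rail",1,0),("stile",0,1)):
    e=[]
    for s in np.arange(.03,.19,.01):
        k=t&(abs(Z[:,a]-s)<.006)&(Z[:,b]<.02);
        if k.sum()>5:e.append((s,np.percentile(Z[k,b],97)))
    e=np.array(e);w=np.polyfit(e[:,0],e[:,1],1);print(nm,"inner edge mean",e[:,1].mean(),"slope",np.degrees(w[0]))
save(p,"t16.png",(165,150,245,230),7)
for t in("screwdriver","offcut","glue"):print(t,[np.round(x["centre"],1).tolist() for x in pinpoint(t,p)][:2])
E
```

```text
1001 969 plane slopes deg [-0.06407159 -0.50067955] h at origin(65,65) 0.01115013196662549
edge x-face: slope deg -0.06677049968971788 mean x -0.0004223022525476615 | y-face slope 0.4442145022385644 mean y 0.005715563656459201
rail inner edge mean -0.0017509207954325545 slope -0.6059320253552594
stile inner edge mean -0.0010087516849678663 slope 0.5250975667621411
screwdriver [[288.2, 209.3], [227.5, 215.8]]
offcut [[281.9, 117.6]]
glue [[444.5, 187.2]]
```

View pics/t16.png

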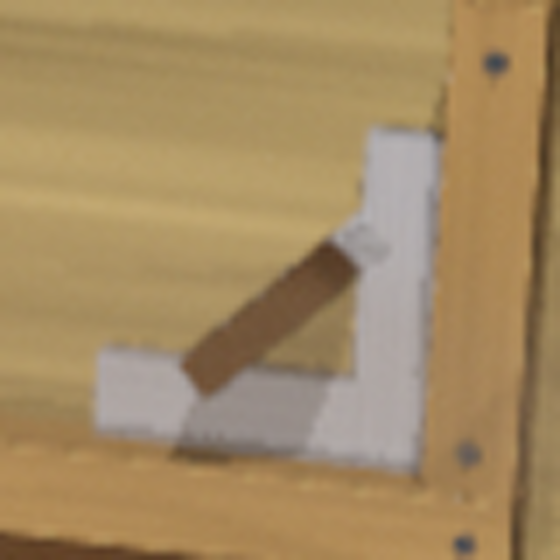

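View pics/s15.png

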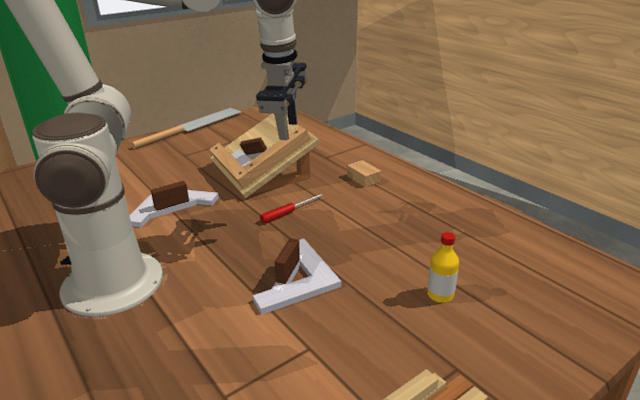

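```bash
python3 - <<'E'
from h import *
r=np.load("rail.npz");O,R=r["O"],r["R"]
p=grab_frame("top");q=grab_frame("side")
# rectify board plane at height 12mm and timber-top 38: 2px per mm
for nm,c,hgt in(("rt12",p,.012),("rt38",p,.038),("rs12",q,.012)):
    src=np.float32([[x,y] for x,y in((0,0),(.2,0),(.2,.2),(0,.2))])
    im=proj(c,np.array([O+R@np.array([x,y,hgt]) for x,y in src])).astype(np.float32)
    dst=np.float32([[500-y*2000,440-x*2000] for x,y in src])
    H=cv2.getPerspectiveTransform(im,dst)
    w=cv2.warpPerspective(cv2.cvtColor(c["img"],cv2.COLOR_RGB2BGR),H,(560,500),flags=cv2.INTER_CUBIC)
    cv2.imwrite("pics/%s.png"%nm,w)
    if hgt==.012:
        s=cv2.cvtColor(w,cv2.COLOR_BGR2HSV)[...,1].astype(float)
        def edges(line):return [ (i) for i in np.nonzero(np.diff((line<55).astype(int)))[0]]
        print(nm,"y-leg end y:",[ [(500-i)/2 for i in edges(s[440-2*xx])] for xx in(10,18,26)])
        print(nm,"rows x=100..130 (x-leg y-edges)",[[(500-i)/2 for i in edges(s[440-2*xx])] for xx in(105,115,125,132)])
        print(nm,"cols (y-leg x-edges)",[[(440-i)/2 for i in edges(s[:,500-2*yy])] for yy in(105,115,125,132)])
        print(nm,"x-leg end",[[(440-i)/2 for i in edges(s[:,500-2*yy])] for yy in(10,18,26)])
E
```

```text
rt12 y-leg end y: [[np.float64(141.0), np.float64(6.5), np.float64(-11.5), np.float64(-15.5)], [np.float64(141.5), np.float64(6.0)], [np.float64(141.0), np.float64(101.5), np.float64(89.0), np.float64(6.0)]]
rt12 rows x=100..130 (x-leg y-edges) [[np.float64(40.5), np.float64(6.5)], [np.float64(37.0), np.float64(7.0)], [np.float64(37.5), np.float64(6.5)], [np.float64(37.5), np.float64(7.0)]]
rt12 cols (y-leg x-edges) [[np.float64(31.0), np.float64(0.5)], [np.float64(38.0), np.float64(1.0)], [np.float64(38.5), np.float64(0.0)], [np.float64(38.0), np.float64(0.5)]]
rt12 x-leg end [[np.float64(143.5), np.float64(1.0)], [np.float64(143.5), np.float64(0.5)], [np.float64(143.5), np.float64(1.0)]]
rs12 y-leg end y: [[np.float64(141.0), np.float64(41.0)], [np.float64(140.5), np.float64(40.0)], [np.float64(141.5), np.float64(41.5), np.float64(26.0), np.float64(20.5)]]
rs12 rows x=100..130 (x-leg y-edges) [[], [], [], []]
rs12 cols (y-leg x-edges) [[np.float64(214.5), np.float64(213.0), np.float64(210.0), np.float64(199.5), np.float64(168.0), np.float64(41.5), np.float64(8.0)], [np.float64(218.0), np.float64(215.0), np.float64(214.0), np.float64(204.5), np.float64(171.0), np.float64(39.0), np.float64(8.0)], [np.float64(220.0), np.float64(219.5), np.float64(209.5), np.float64(175.5), np.float64(38.5), np.float64(7.5)], [np.float64(212.0), np.float64(178.5), np.float64(38.5), np.float64(7.5)]]
rs12 x-leg end [[], [], [np.float64(197.5), np.float64(194.0), np.float64(193.0), np.float64(191.0), np.float64(163.5), np.float64(154.5), np.float64(32.0), np.float64(26.5), np.float64(-9.5), np.float64(-13.0)]]
```

View pics/rt12.png

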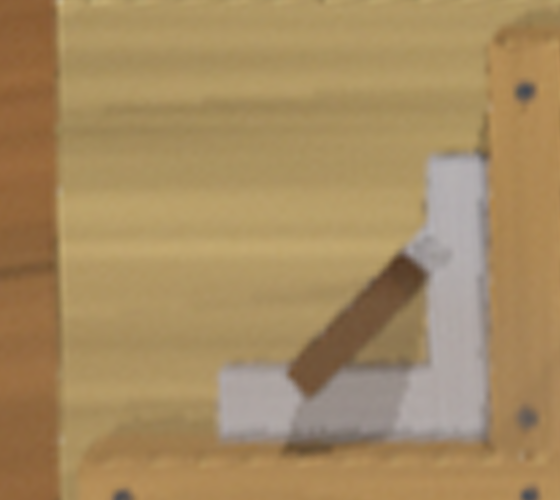

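View pics/rs12.png

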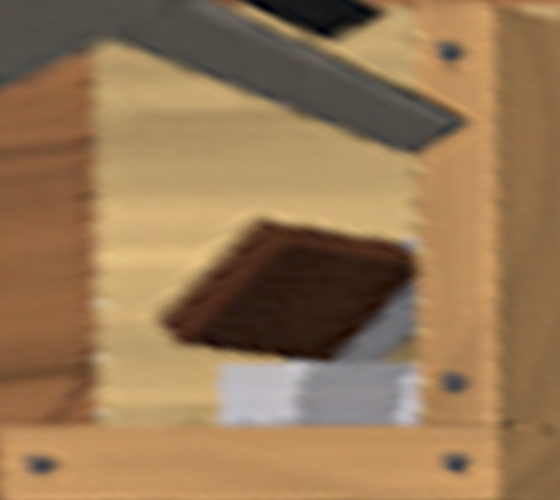

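```bash
python3 - <<'E'
from h import *
r=np.load("rail.npz");O,R=r["O"],r["R"]
W=[]
for nm,c in(("top",grab_frame("top")),("side",grab_frame("side"))):
    src=[(0,0),(.2,0),(.2,.2),(0,.2)]
    im=proj(c,np.array([O+R@np.array([x,y,.038]) for x,y in src])).astype(np.float32)
    dst=np.float32([[400-y*2000,240-x*2000+200] for x,y in src])
    w=cv2.warpPerspective(cv2.cvtColor(c["img"],cv2.COLOR_RGB2BGR),cv2.getPerspectiveTransform(im,dst),(470,520),flags=cv2.INTER_CUBIC)[200:]
    w[240,:30]=(0,0,255);w[:30,400]=(0,0,255);cv2.line(w,(0,240),(30,240),(0,0,255),1);W.append(w[:, 70:])
cv2.imwrite("pics/r38.png",np.hstack(W))
E
```

```text
(no output)
```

View pics/r38.png

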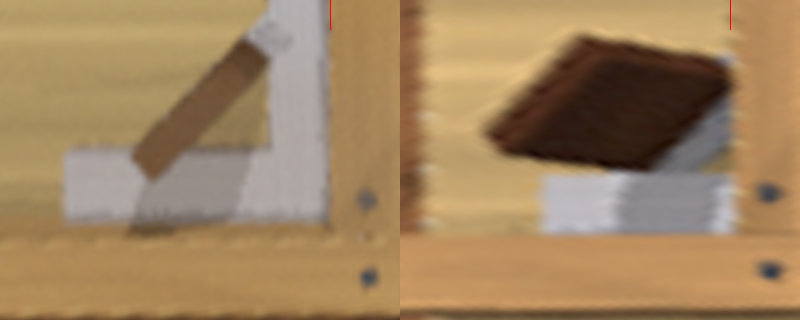

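```bash
python3 -c "
from rig import ctrl
print(ctrl.sense()['clock'],ctrl.close_job())"
```

```text
the job is handed in; nothing more can be done
21.825 None
```

I picked up the smallest square by its grip and laid it flat on the sloping board. I pressed it into the corner, then let go and moved the arm clear. The job was handed in at 21.8 s.

**Press:** For the final 1.4 s hold, the wrist force resolved to about 14–16 N into the rail and 13–18 N into the stile. The load into the board was about 2–4 N. While the square was seating, the force into the stile briefly read about 25 N, above the 12–20 N you gave.

**Flush against the rail:** The last pictures show the square flat, tilted about 0.5° or less, and its edges parallel to the timbers within about 0.6°. My measured inside-corner origin looked about 2 mm off in the up-slope direction. With that corrected, the square sits at the rail within about 1–2 mm.

**Not directly visible:** The outer edge along the stile is hidden from both cameras. I judged that leg flush from its other edges (within about 1 mm) and from the contact force.

**Bystanders:** The screwdriver, offcut and bottle look undisturbed. Their detected positions moved only 2–4 pixels, and the screwdriver was partly hidden by the arm in the last top view.

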